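Sort the leftover tile pieces back into the stock tubs

ROBOT

A 6-joint arm with a two-finger parallel gripper is mounted at the origin on the work surface. World frame = base frame: x ahead of the robot, y to its left, z up, the work surface at z = 0. Lengths are in m, angles in rad, forces in N, time in s.
With the tool pointing down it reaches from about 0.325 to 0.85 m from the base axis. Payload 4.4 kg.
Tool frame: the origin (TCP) lies at the very end of the fingers, on their centre line; the grasp point (between the pads) lies 19 mm behind it; x points along the fingers, y is the direction in which the jaws open and shut, and the axes are right-handed (so a half turn about x gives the same grasp; the last joint's range is limited). The gripper opens to 94 mm and grips with 3 to 60 N. Pads are 16 mm wide; open, the fingers measure 119 mm over their backs; the gripper's body (75 mm by 177 mm) begins 78 mm behind the grasp point.
Start: joints at [1.079, 0.207, 1.542, -0, 1.393, -0.15], TCP at [0.192, 0.542, 0.205] pointing down, gripper open.
Joint ranges: [-2.73, 2.73], [-0.86, 2.22], [0.23, 2.46], [-1.11, 4.25], [0.08, 2.63], [-2.82, 2.82]. Speed limits (rad/s): [2.79, 2.79, 3.14, 3.14, 3.14, 3.14].

INTERFACE

Orientations are given as a rotation vector (axis times angle).
In Python, from station import * gives the robot as it stands. Calls block until the motion is done:
- goto(position, orientation): joint-space move of the TCP to a pose.
- move_l(position, speed=0.15, rot=None): straight line of the TCP; rot=None keeps the orientation; speed is the mean speed in m/s.
- movej(angles): joint-space move.
- move_gripper(opening, squeeze=None): finger opening in m; squeeze is the grip in N (None keeps the last); returns when the fingers have stopped.
- wait(seconds).
- solve_ik(position, orientation): joint angles nearest the present ones, or None.
- read_state(): the state.
- read_camera(name): name is "side" or "top"; returns the picture (384x512x3 uint8, red, green, blue); there is no depth.
- camera_info(name): a dict with "K" (3x3 intrinsics, pixels), "dist_coeffs" ([k1, k2, p1, p2, k3] as OpenCV has them; the pictures are not rectified), "eye" and "orientation" of the camera in the world. Camera axes: x right, y down, z forward; pixel columns grow to the right and rows downward; lengths in m; the calibration is good to about 2 mm. A picture is of the moment at which its call begins. camera_info takes no time and is no camera call.
A pose or a line that the arm cannot do raises Unreachable and nothing moves.
- close_job(): hands the job in, once; it reports no verdict.
The state is a dict: "t": time; "joints": joint angles; "qvel": joint speeds; "joint_torque": joint torques, N m; "eef_pos": TCP position; "tcp_rot": TCP orientation; "contact_force": force on the tool from outside, world axes, zero at the start; "moment": the same for the moment, N m; "finger_gap": finger opening in m.
Only numpy, scipy, OpenCV 4.12 (cv2) and the standard library are available. Lean on these libraries where they do the work, as an engineer would, in place of code of your own. Each camera call takes 0.05 s, during which the arm holds its last target. There are 200 camera calls.

TASK

Clear the mosaic bench: put the five loose pieces of glazed tile back into the stock tubs, each in the tub that already holds its colour. Lay every piece flat on the stock with the glaze up, the two of a colour side by side and not overlapping, and set them down gently, because glaze chips when a piece is dropped in. Leave the mirror frame and the tile nippers where they lie.

Things in the scene. Friction and masses are not known exactly. Their poses are not given: they have to be found in the camera images.
- yellow_large: Loose broken piece of 10 mm thick wall tile, yellow glaze on top, clay-brown below, 60 g, lying flat with the glaze up. The larger of the two yellow ones, a trapezoid. Two straight parallel edges, 48 mm apart, run along its x at y = -24 and y = +24 mm (pinch across these, along y, at x = 0); it spans x = -33 to 35 mm. Origin: centre of the underside; z up out of the glaze.
- yellow_small: Loose broken piece of 10 mm thick wall tile, yellow glaze on top, clay-brown below, 29 g, lying flat with the glaze up. The smaller of the two yellow ones, a trapezoid. Two straight parallel edges, 36 mm apart, run along its x at y = -18 and y = +18 mm (pinch across these, along y, at x = 0); it spans x = -20 to 24 mm. Origin: centre of the underside; z up out of the glaze.
- orange_large: Loose broken piece of 10 mm thick wall tile, orange glaze on top, clay-brown below, 52 g, lying flat with the glaze up. The larger of the two orange ones, five-sided. Two straight parallel edges, 44 mm apart, run along its x at y = -22 and y = +22 mm (pinch across these, along y, at x = 0); it spans x = -32 to 33 mm. Origin: centre of the underside; z up out of the glaze.
- orange_small: Loose broken piece of 10 mm thick wall tile, orange glaze on top, clay-brown below, 31 g, lying flat with the glaze up. The smaller of the two orange ones, square at one end and slanting at the other. Two straight parallel edges, 38 mm apart, run along its x at y = -19 and y = +19 mm (pinch across these, along y, at x = 0); it spans x = -19 to 25 mm. Origin: centre of the underside; z up out of the glaze.
- blue_piece: Loose broken piece of 10 mm thick wall tile, dark blue glaze on top, clay-brown below, 46 g, lying flat with the glaze up. The only blue one, four-sided with slanting ends. Two straight parallel edges, 42 mm apart, run along its x at y = -21 and y = +21 mm (pinch across these, along y, at x = 0); it spans x = -30 to 29 mm. Origin: centre of the underside; z up out of the glaze.
- tub_yellow: Clear plastic stock tub of yellow tile, fixed to the bench, standing level. Yellow pieces of stock cover its whole floor in one level layer, whose top is 12 mm above the bench. Outside 140 mm (its x) by 180 mm (its y), 60 mm high, walls 3 mm, with a rim turned out 5 mm all round at the top; inside 134 by 174 mm, open above. Origin: centre of the underside, z up.
- tub_orange: Clear plastic stock tub of orange tile, fixed to the bench, standing level. Orange pieces of stock cover its whole floor in one level layer, whose top is 12 mm above the bench. Outside 140 mm (its x) by 180 mm (its y), 60 mm high, walls 3 mm, with a rim turned out 5 mm all round at the top; inside 134 by 174 mm, open above. Origin: centre of the underside, z up.
- tub_blue: Clear plastic stock tub of dark blue tile, fixed to the bench, standing level. Dark blue pieces of stock cover its whole floor in one level layer, whose top is 12 mm above the bench. Outside 140 mm (its x) by 180 mm (its y), 60 mm high, walls 3 mm, with a rim turned out 5 mm all round at the top; inside 134 by 174 mm, open above. Origin: centre of the underside, z up.
- mirror_frame: Small mirror in a pale wooden frame, partly covered in mosaic, lying loose on its back; 200 mm (x) by 160 mm (y), up to 22 mm high. To be left alone. Origin: centre of the underside.
- nippers: Tile nippers with red handles and steel jaws, lying loose on the bench; 185 mm long along x (jaws to +x), 65 mm wide, 20 mm high. To be left alone. Origin: on the bench, near the middle of the tool.

How it is judged:
At the end, for the whole second after the job is handed in: Yellow pieces in the yellow tub, orange in the orange, blue in the blue, each at rest on the stock: underside under 17 mm above the tub's underside, centre within 66 mm (tub x) and 86 mm (tub y) of the tub's, flat to 0.15 rad, glaze up, so none lies on another (x of yellow_large in the frame of tub_yellow between -0.066 and 0.066 m and y of yellow_large in the frame of tub_yellow between -0.086 and 0.086 m and z of each of yellow_large, yellow_small in the frame of tub_yellow below 0.017 m and angle between each of yellow_large, yellow_small, orange_large, orange_small, blue_piece's own z axis and vertical below 0.15 rad and linear speed of each of yellow_large, yellow_small, orange_large, orange_small, blue_piece below 0.03 m/s and x of yellow_small in the frame of tub_yellow between -0.066 and 0.066 m and y of yellow_small in the frame of tub_yellow between -0.086 and 0.086 m and x of orange_large in the frame of tub_orange between -0.066 and 0.066 m and y of orange_large in the frame of tub_orange between -0.086 and 0.086 m and z of each of orange_large, orange_small in the frame of tub_orange below 0.017 m and x of orange_small in the frame of tub_orange between -0.066 and 0.066 m and y of orange_small in the frame of tub_orange between -0.086 and 0.086 m and x of blue_piece in the frame of tub_blue between -0.066 and 0.066 m and y of blue_piece in the frame of tub_blue between -0.086 and 0.086 m and z of blue_piece in the frame of tub_blue below 0.017 m); the robot touches nothing.
It fails at once if a piece is dropped or thrown into its tub (it moves faster than 0.6 m/s below the rim) ((x of yellow_large in the frame of tub_yellow between -0.066 and 0.066 m and y of yellow_large in the frame of tub_yellow between -0.086 and 0.086 m and z of yellow_large in the frame of tub_yellow below 0.055 m and linear speed of yellow_large above 0.6 m/s) or (x of yellow_small in the frame of tub_yellow between -0.066 and 0.066 m and y of yellow_small in the frame of tub_yellow between -0.086 and 0.086 m and z of yellow_small in the frame of tub_yellow below 0.055 m and linear speed of yellow_small above 0.6 m/s) or (x of orange_large in the frame of tub_orange between -0.066 and 0.066 m and y of orange_large in the frame of tub_orange between -0.086 and 0.086 m and z of orange_large in the frame of tub_orange below 0.055 m and linear speed of orange_large above 0.6 m/s) or (x of orange_small in the frame of tub_orange between -0.066 and 0.066 m and y of orange_small in the frame of tub_orange between -0.086 and 0.086 m and z of orange_small in the frame of tub_orange below 0.055 m and linear speed of orange_small above 0.6 m/s) or (x of blue_piece in the frame of tub_blue between -0.066 and 0.066 m and y of blue_piece in the frame of tub_blue between -0.086 and 0.086 m and z of blue_piece in the frame of tub_blue below 0.055 m and linear speed of blue_piece above 0.6 m/s)).
It fails at once if the mirror frame is shifted by more than 20 mm (distance of mirror_frame from where it was at the start of the episode above 0.02 m).
It fails at once if the pair of tile nippers is shifted by more than 20 mm (distance of nippers from where it was at the start of the episode above 0.02 m).
It also fails if it takes over 128 s, if anything falls off the work surface, if the arm or the gripper's body presses on something with over 40 N, if the wrist force passes 120 N, or if a joint passes its speed limit or range.

## Working session

There is one attempt and no reset: what is moved stays moved. The work goes in short steps, each a Python script; the robot and the scene stay as the last script left them, time stands still between calls to the robot, and variables do not carry over. Pictures are saved under pics/ and viewed, about 12 in all and at most 16, crops included, and the job is handed in when it is done.

```bash
ls; mkdir -p pics
python3 - <<'E'
from station import *
import cv2
for n in("top","side"):
    cv2.imwrite(f"pics/{n}0.png",cv2.cvtColor(read_camera(n),cv2.COLOR_RGB2BGR)); print(camera_info(n))
s=read_state();print(s['t'],s['tcp_rot'],s['finger_gap'])
E
```

```text
pics
{'K': array([[403.40084425,   0.        , 257.59468386],
       [  0.        , 403.40084425, 185.00311457],
       [  0.        ,   0.        ,   1.        ]]), 'dist_coeffs': array([-0.00058611,  0.        ,  0.        ,  0.        ,  0.        ]), 'eye': array([0.30972306, 0.01233597, 1.2003015 ]), 'orientation': array([-2.13492003,  2.15123203, -0.16501633])}
{'K': array([[346.97765371,   0.        , 253.80152103],
       [  0.        , 346.97765371, 188.99937732],
       [  0.        ,   0.        ,   1.        ]]), 'dist_coeffs': array([0.00772603, 0.        , 0.        , 0.        , 0.        ]), 'eye': array([-0.0952672 , -0.54913959,  0.73287138]), 'orientation': array([-2.1211175 ,  0.9275769 , -0.41067919])}
0.1 [ 0.26594369  1.55484716 -0.26898639] 0.09397879071992923
```

View pics/top0.png

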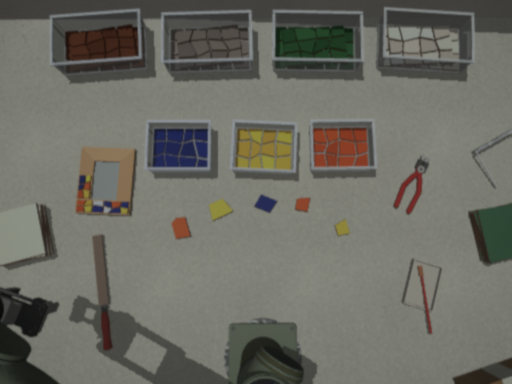

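View pics/side0.png

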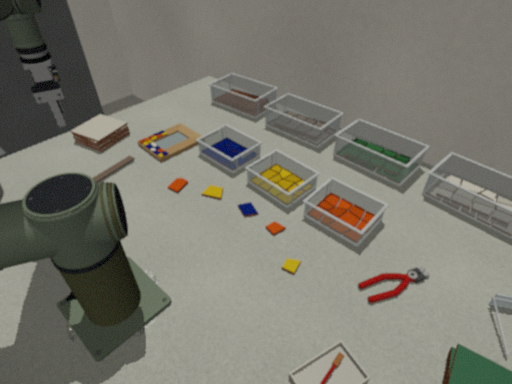

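```bash
cat > vis.py <<'E'
from station import *
import cv2, numpy as np
from scipy.spatial.transform import Rotation as R
def cam(n):
    c=camera_info(n); Rm=R.from_rotvec(c['orientation']).as_matrix(); return c,Rm
def back(n,uv,z):
    c,Rm=cam(n)
    p=cv2.undistortPoints(np.float64(uv).reshape(-1,1,2),c['K'],c['dist_coeffs'])[:,0]
    d=np.c_[p,np.ones(len(p))]@Rm.T
    return c['eye'][:2]+d[:,:2]*((z-c['eye'][2])/d[:,2])[:,None]
def proj(n,P):
    c,Rm=cam(n); rv=cv2.Rodrigues(Rm.T)[0]
    return cv2.projectPoints(np.float64(P),rv,-Rm.T@c['eye'],c['K'],c['dist_coeffs'])[0][:,0]
def rect(n,img,z,x0,x1,y0,y1,s):
    "picture of plane z, s px per m, x up, y left"
    h,w=int((x1-x0)*s),int((y1-y0)*s)
    v,u=np.mgrid[:h,:w]
    P=np.stack([x1-v/s,y1-u/s,0*u+z],-1).reshape(-1,3)
    m=proj(n,P).reshape(h,w,2).astype(np.float32)
    return cv2.remap(img,m,None,cv2.INTER_CUBIC)
E
python3 - <<'E'
from vis import *
img=cv2.imread('pics/top0.png')
big=rect('top',img,.01,.30,.52,-.25,.25,1600)
cv2.imwrite('pics/rect0.png',big)
hsv=cv2.cvtColor(big,cv2.COLOR_BGR2HSV)
m=((hsv[...,1]>130)&(hsv[...,2]>50)).astype(np.uint8)*255
for c in cv2.findContours(m,0,2)[0]:
    if cv2.contourArea(c)<1000: continue
    M=cv2.moments(c);u,v=M['m10']/M['m00'],M['m01']/M['m00']
    W=lambda q:[round(float(.52-q[1]/1600),4),round(float(.25-q[0]/1600),4)]
    ap=cv2.approxPolyDP(c,9,True)[:,0]
    print(hsv[int(v),int(u)],W((u,v)),'area mm2',round(M['m00']*(1/1.6)**2))
    for a,b in zip(ap,np.roll(ap,-1,0)):
        p,q=np.array(W(a)),np.array(W(b));d=q-p
        print('   ',p,round(np.hypot(*d)*1e3),'mm dir',round(np.degrees(np.arctan2(d[1],d[0]))%180))
# tubs: rim plane rectification
cv2.imwrite('pics/tubs0.png',rect('top',img,.06,.46,.70,-.32,.32,1200))
E
```

```text
[ 27 149 140] [0.3635, -0.2357] area mm2 927
    [ 0.3856 -0.2456] 30 mm dir 120
    [ 0.3706 -0.2194] 27 mm dir 13
    [ 0.3444 -0.2256] 24 mm dir 99
    [ 0.3481 -0.2494] 38 mm dir 6
[  9 169 136] [0.366, 0.2338] area mm2 1799
    [0.3969 0.2281] 22 mm dir 95
    [0.395 0.25 ] 57 mm dir 1
    [0.3381 0.2494] 40 mm dir 102
    [0.3463 0.2106] 54 mm dir 19
[ 29 146 141] [0.4213, 0.1238] area mm2 2101
    [0.4488 0.1169] 38 mm dir 115
    [0.4331 0.1512] 42 mm dir 14
    [0.3925 0.1412] 58 mm dir 114
    [0.4163 0.0887] 43 mm dir 41
[  8 173 137] [0.4343, -0.1221] area mm2 1167
    [ 0.4513 -0.1419] 34 mm dir 94
    [ 0.4488 -0.1075] 29 mm dir 171
    [ 0.4206 -0.1031] 31 mm dir 80
    [ 0.415  -0.1337] 37 mm dir 167
[117 138  83] [0.4372, -0.0122] area mm2 1327
    [ 0.4587 -0.0012] 32 mm dir 150
    [0.4313 0.0144] 40 mm dir 69
    [ 0.4169 -0.0231] 31 mm dir 147
    [ 0.4425 -0.04  ] 42 mm dir 67
```

View pics/rect0.png

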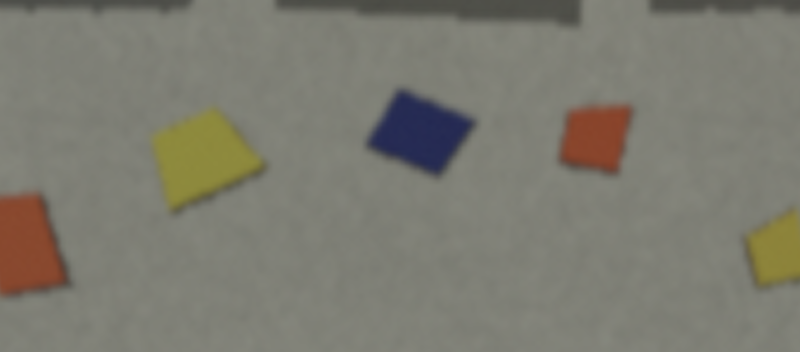

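View pics/tubs0.png

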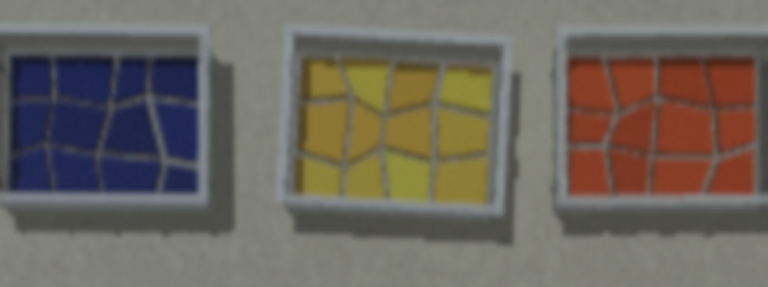

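Run:
```python
from vis import *
img=cv2.imread('pics/top0.png')
S=1200
big=rect('top',img,.01,.31,.49,-.32,.32,S)
lab=cv2.cvtColor(big,cv2.COLOR_BGR2LAB).astype(float)
bg=np.median(lab.reshape(-1,3),0)
d=np.hypot(lab[...,1]-bg[1],lab[...,2]-bg[2])   # chroma distance, shadows cancel
out=big.copy()
for c in cv2.findContours((d>15).astype(np.uint8),0,2)[0]:
    if cv2.contourArea(c)<500: continue
    x,y,w,h=cv2.boundingRect(c); pad=8
    sl=(slice(max(0,y-pad),y+h+pad),slice(max(0,x-pad),x+w+pad))
    m=(d[sl]>.5*np.percentile(d[sl],92)).astype(np.uint8)
    c=max(cv2.findContours(m,0,2)[0],key=cv2.contourArea)+[sl[1].start,sl[0].start]
    W=lambda q:np.array([.49-q[1]/S,.32-q[0]/S])
    M=cv2.moments(c);u,v=M['m10']/M['m00'],M['m01']/M['m00']
    ap=cv2.approxPolyDP(c,5,True)[:,0]
    cv2.polylines(out,[ap.reshape(-1,1,2).astype(np.int32)],True,(255,255,255),1)
    print(lab[int(v),int(u)],W((u,v)).round(4),'area',round(M['m00']/S**2*1e6))
    for a,b in zip(ap,np.roll(ap,-1,0)):
        p,q=W(a),W(b);e=q-p
        print('   ',p.round(4),round(np.hypot(*e)*1e3),'mm dir',round(np.degrees(np.arctan2(e[1],e[0]))%180))
    for th in range(0,180,4):
        pass
    P=np.array([W(k[0]) for k in c])
    ws=[np.ptp(P@[-np.sin(t),np.cos(t)])*1e3 for t in np.radians(range(0,180,10))]
    print('   width across dir 0,10..',np.round(ws).astype(int))
cv2.imwrite('pics/rect1.png',out)
```

```text
[138. 122. 168.] [ 0.3634 -0.2373] area 1239
    [ 0.3875 -0.2475] 32 mm dir 116
    [ 0.3733 -0.2183] 32 mm dir 12
    [ 0.3425 -0.225 ] 33 mm dir 103
    [ 0.35   -0.2567] 39 mm dir 14
   width across dir 0,10.. [39 37 38 43 46 49 50 50 48 45 42 41 40 43 44 45 44 42]
[ 97. 153. 155.] [0.3672 0.2378] area 2325
    [0.3975 0.2267] 27 mm dir 95
    [0.395  0.2533] 16 mm dir 141
    [0.3825 0.2633] 47 mm dir 17
    [0.3375 0.25  ] 41 mm dir 103
    [0.3467 0.21  ] 53 mm dir 18
   width across dir 0,10.. [54 48 44 51 57 61 64 64 64 61 59 63 65 66 65 64 62 59]
[143. 119. 169.] [0.4219 0.1242] area 2525
    [0.4517 0.115 ] 43 mm dir 113
    [0.435  0.1542] 45 mm dir 14
    [0.3908 0.1433] 62 mm dir 115
    [0.4167 0.0867] 45 mm dir 39
   width across dir 0,10.. [68 65 64 64 62 65 67 67 65 61 56 50 51 58 63 68 70 70]
[ 95. 155. 156.] [ 0.4347 -0.1222] area 1256
    [ 0.4517 -0.1425] 35 mm dir 93
    [ 0.45   -0.1075] 29 mm dir 168
    [ 0.4217 -0.1017] 33 mm dir 77
    [ 0.4142 -0.1333] 39 mm dir 166
   width across dir 0,10.. [41 45 49 50 51 50 47 44 40 39 40 43 44 44 43 41 38 37]
[ 48. 139. 103.] [ 0.4376 -0.0122] area 1840
    [0.4617 0.0008] 36 mm dir 151
    [0.43   0.0183] 46 mm dir 70
    [ 0.4142 -0.025 ] 35 mm dir 149
    [ 0.4442 -0.0433] 48 mm dir 68
   width across dir 0,10.. [62 63 63 60 56 51 44 40 45 48 52 54 54 53 51 50 55 59]
```

View pics/rect1.png

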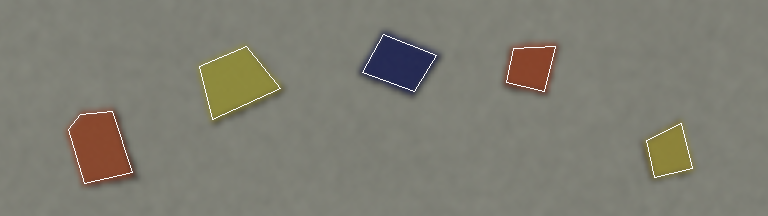

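```bash
cat > act.py <<'E'
from vis import *
V={'yellow_small':(13,[[.3875,-.2475],[.3733,-.2183],[.3425,-.225],[.35,-.2567]]),
'orange_large':(17.5,[[.3975,.2267],[.395,.2533],[.3825,.2633],[.3375,.25],[.3467,.21]]),
'yellow_large':(114,[[.4517,.115],[.435,.1542],[.3908,.1433],[.4167,.0867]]),
'orange_small':(167,[[.4517,-.1425],[.45,-.1075],[.4217,-.1017],[.4142,-.1333]]),
'blue_piece':(69,[[.4617,.0008],[.43,.0183],[.4142,-.025],[.4442,-.0433]])}
TUB={'yellow':(.599,-.009,-.045),'orange':(.6025,-.239,0),'blue':(.6025,.242,0)}
W={'yellow_small':.036,'orange_large':.044,'yellow_large':.048,'orange_small':.038,'blue_piece':.042}
OFF={'yellow_small':-.036,'orange_large':.034,'yellow_large':.034,'orange_small':-.036,'blue_piece':0}
H=.18
def pose(k):
    th,p=V[k];t=np.radians(th);A=np.array([[np.cos(t),np.sin(t)],[-np.sin(t),np.cos(t)]])
    q=np.array(p)@A.T
    return (q.min(0)+q.max(0))/2@A,t
def rot(t):
    return R.from_matrix(np.array([[0,-np.sin(t),np.cos(t)],[0,np.cos(t),np.sin(t)],[-1,0,0]])).as_rotvec()
def best(xy,z,t):
    c=[]
    for d in(-np.pi,0,np.pi):
        j=solve_ik([*xy,z],rot(t+d))
        if j is not None: c.append((abs(j[5]),rot(t+d)))
    return min(c,key=lambda a:a[0])[1]
def pick(k):
    xy,t=pose(k); o=best(xy,H,t); print(k,xy.round(4))
    goto([*xy,H],o); move_gripper(.09); move_l([*xy,.03],.25); move_l([*xy,.003],.05)
    s=read_state(); print(' down',s['eef_pos'].round(4),s['contact_force'].round(1))
    move_gripper(0,20); move_l([*xy,.03],.06); move_l([*xy,H],.25)
    s=read_state(); print(' gap',round(s['finger_gap'],4),'t',round(s['t'],1)); return s['finger_gap']
def place(k):
    x,y,a=TUB[k.split('_')[0]]; o=OFF[k]; xy=[x-np.sin(a)*o,y+np.cos(a)*o]
    goto([*xy,H],best(xy,H,a)); move_l([*xy,.06],.15); move_l([*xy,.0155],.04)
    s=read_state(); print(' placed',s['eef_pos'].round(4),s['contact_force'].round(1),round(s['finger_gap'],4))
    move_gripper(W[k]+.012); move_l([*xy,.05],.06); move_l([*xy,H],.25)
    print(' t',round(read_state()['t'],1))
def snap(n,f): cv2.imwrite(f,cv2.cvtColor(read_camera(n),cv2.COLOR_RGB2BGR))
E
python3 - <<'E'
from act import *
for k in V: print(k,pose(k)[0].round(4),best(pose(k)[0],H,pose(k)[1]) is not None)
g=pick('yellow_large'); snap('side','pics/p1.png')
E
```

```text
yellow_small [ 0.3651 -0.2365] True
orange_large [0.3687 0.2384] True
yellow_large [0.4239 0.124 ] True
orange_small [ 0.4367 -0.1217] True
blue_piece [ 0.4373 -0.0126] True
yellow_large [0.4239 0.124 ]
 down [0.4238 0.124  0.0028] [ 0.5 -0.3  0.3]
 gap 0.0475 t 5.7
```

View pics/p1.png

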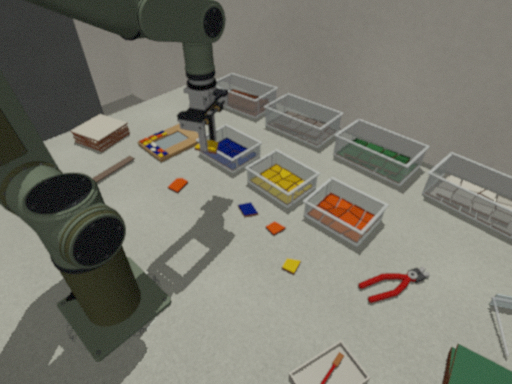

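The yellow piece is held level in the fingers at about (207,147), and the gap of 47.5 mm agrees with its 48 mm width. Next I place it and check.

Run:
```python
from act import *
place('yellow_large')
g=pick('yellow_small')
i=cv2.cvtColor(read_camera('top'),cv2.COLOR_RGB2BGR)
cv2.imwrite('pics/p2.png',rect('top',i,.012,.46,.70,-.32,.32,1200))
```

```text
placed [0.6009 0.0249 0.0159] [-1.6  0.7 -0.2] 0.0472
 t 11.4
yellow_small [ 0.3651 -0.2365]
 down [ 0.365  -0.2364  0.0028] [ 0.1  1.  -0.6]
 gap 0.0356 t 17.0
```

View pics/p2.png

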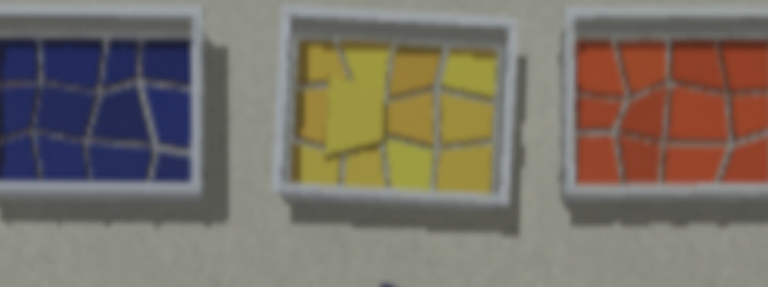

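The large yellow piece lies flat in the left half of the tub, at columns 327–387. I'll carry on with the rest.

Run:
```python
from act import *
place('yellow_small')
for k in('orange_large','orange_small','blue_piece'):
    g=pick(k)
    if abs(g-W[k])>.003: print('BAD GRASP');break
    place(k)
else:
    goto([.35,.1,.3],rot(0))
    snap('side','pics/p3s.png')
    i=cv2.cvtColor(read_camera('top'),cv2.COLOR_RGB2BGR)
    cv2.imwrite('pics/p3t.png',i); cv2.imwrite('pics/p3.png',rect('top',i,.022,.49,.71,-.34,.34,1150))
```

```text
placed [ 0.5977 -0.045   0.0159] [-0.4 -0.3  0.6] 0.0358
 t 22.2
orange_large [0.3687 0.2384]
 down [0.3686 0.2384 0.0028] [-0.2  0.   0.4]
 gap 0.0434 t 29.1
 placed [ 0.6028 -0.2051  0.0159] [ 0.4  0.1 -1. ] 0.0438
 t 35.3
orange_small [ 0.4367 -0.1217]
 down [ 0.4366 -0.1217  0.0028] [-0.4 -0.2  0.5]
 gap 0.0377 t 40.4
 placed [ 0.6028 -0.2752  0.0159] [-0.3 -0.2 -0.7] 0.0374
 t 45.4
blue_piece [ 0.4373 -0.0126]
 down [ 0.4373 -0.0126  0.0028] [-0.3  0.6  0. ]
 gap 0.0421 t 50.9
 placed [0.6029 0.2421 0.0159] [-0.4 -0.   0.1] 0.0417
 t 56.3
```

View pics/p3.png

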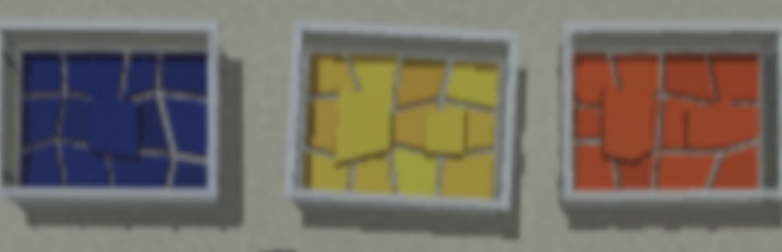

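View pics/p3s.png

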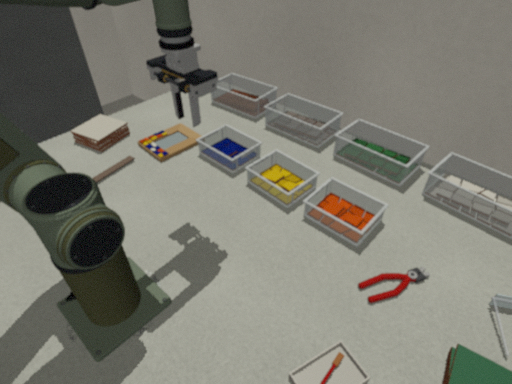

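All five pieces are off the bench. Blue lies at about (112,127). The yellow pair is at (363,122) and (446,132), the orange pair at (630,125) and (708,130). They look flat, side by side and not overlapping. The frame and nippers look unmoved in the side view.

Run:
```python
from station import *
import cv2,numpy as np
a=cv2.imread('pics/top0.png').astype(int);b=cv2.imread('pics/p3t.png').astype(int)
for n,(r,c) in dict(nippers=(slice(150,218),slice(388,435)),frame=(slice(142,220),slice(70,140))).items(): print(n,'mean abs diff',abs(a[r,c]-b[r,c]).mean().round(2))
wait(.5);close_job()
```

```text
nippers mean abs diff 10.65
frame mean abs diff 10.03
the job is handed in; nothing more can be done
```

Run:
```python
import cv2,numpy as np
a=cv2.imread('pics/top0.png',0).astype(np.float32);b=cv2.imread('pics/p3t.png',0).astype(np.float32)
for n,(r,c) in dict(nippers=(slice(150,218),slice(388,435)),frame=(slice(142,220),slice(70,140)),fixed_tub=(slice(5,75),slice(270,370))).items(): print(n,(b[r,c]-a[r,c]).mean(),cv2.phaseCorrelate(a[r,c].copy(),b[r,c].copy()))
```

```text
nippers 10.829787 ((0.019480591355254262, 0.01681842333337613), 0.9713603668949671)
frame 10.34011 ((0.01430760862577074, 0.004174613530508964), 0.9637298355499904)
fixed_tub 6.9547143 ((-0.01707623020373461, -0.03821233110281952), 0.9639589733547634)
```

All five pieces are back in the tubs of their own colour and the job is handed in. Each was gripped across its parallel edges and lowered slowly onto the stock. The arm was finished at about 57 s of the 128 s allowed; no verdict is reported, so these are my own checks.

- **Grips and set-downs:** every grip gap was within 1 mm of the piece's stated width. The wrist force read under 2 N at every set-down.
- **Final pictures:** the pieces look flat and glaze up, with the yellow pair and the orange pair side by side and not overlapping. The bench is clear of loose pieces.
- **Mirror frame and nippers:** my first check before handing in, a plain picture difference, came out at about 10 grey levels for both. A registration of the saved pictures, done after handing in, showed the later picture is simply brighter, with the fixed tub about 7 levels up as well. It puts the movement of both at under 0.03 pixels, which is about 0.1 mm.

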